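# Fit the snap ring of a welding-rotator roller

### The arm

A 6-joint arm with a two-finger parallel gripper is mounted at the origin on the work surface. World frame = base frame: x ahead of the robot, y to its left, z up, the work surface at z = 0. Lengths are in m, angles in rad, forces in N, time in s.
With the tool pointing down it reaches from about 0.35 to 0.975 m from the base axis. Payload 7.1 kg.
Tool frame: the origin (TCP) lies midway between the tips of the shut fingers; the grasp point (between the pads) lies 19 mm behind it; z points along the fingers, y is the line along which they close (so a half turn about z gives the same grasp; the last joint's range is limited). The gripper opens to 88 mm and grips with 3 to 60 N. Pads are 20 mm wide; open, the fingers measure 115 mm over their backs; the gripper's body (75 mm by 178 mm) begins 61 mm behind the grasp point.
Start: joints at [1.297, 0.423, 1.63, -0, 1.089, -0.019], TCP at [0.158, 0.605, 0.223] pointing down, gripper open.
Joint ranges: [-3, 3], [-0.9, 2.11], [0.09, 2.58], [-1.31, 4.45], [0.11, 2.69], [-2.54, 2.54]. Speed limits (rad/s): [2.39, 2.39, 3.01, 3.14, 3.14, 3.14].

### API

Orientations are given as a unit quaternion [w, x, y, z].
In Python, from station import move_pose, movel, movej, command_gripper, wait, inverse_kinematics, read_camera, camera_info, MotionError, job_done, get_time, get_joint_pos, get_qvel, get_effort, get_tcp_pos, get_ee_rot, get_ft_force, get_ft_torque, get_grip_width, get_finger_force gives the robot as it stands. Calls block until the motion is done:
- move_pose(position, orientation): joint-space move of the TCP to a pose.
- movel(position, frame=None, v=0.15, until_force=None): straight line of the TCP; frame=None keeps the orientation; v is the mean speed in m/s. With until_force (N) it stops when the force on the tool has changed by that much, and returns True; else False.
- movej(angles): joint-space move.
- command_gripper(opening): opening from 0.0 (shut) to 1.0 (fully open); the grip force is fixed at half the most; returns when the fingers have stopped.
- wait(seconds).
- inverse_kinematics(position, orientation): joint angles nearest the present ones, or None.
- read_camera(name): name is "side" or "top" or "wrist"; returns the picture (400x640x3 uint8, red, green, blue); there is no depth.
- camera_info(name): a dict with "intrinsics" (3x3 intrinsics, pixels), "T" (4x4, takes a point from camera to world coordinates); the wrist camera has in their place "tool_from_camera" (4x4, takes a point from camera to tool coordinates, whose origin is the TCP and whose axes are the flange's). Camera axes: x right, y up, looking along -z (the intrinsics and any distortion apply to the point x, -y, -z); pixel columns grow to the right and rows downward; lengths in m; the calibration is good to about 2 mm. The wrist camera is an equidistant fisheye: a pixel r from the principal point sees the ray r / f radians off the axis. A picture is of the moment at which its call begins: read the wrist's pose just before it. camera_info takes no time and is no camera call.
A pose or a line that the arm cannot do raises MotionError and nothing moves.
- job_done(): hands the job in; it is judged then, once.
Readings, each from a call of its own:
- get_time(): time.
- get_joint_pos(): joint angles.
- get_qvel(): joint speeds.
- get_effort(): joint torques, N m.
- get_tcp_pos(): TCP position.
- get_ee_rot(): TCP orientation.
- get_ft_force(): force on the tool from outside, world axes, zero at the start.
- get_ft_torque(): the same for the moment, N m.
- get_grip_width(): opening from 0.0 (shut) to 1.0 (fully open).
- get_finger_force(): force on a finger pad.
Only numpy, scipy, OpenCV 4.12 (cv2) and the standard library are available. Lean on these libraries where they do the work, as an engineer would, in place of code of your own. Each camera call takes 0.05 s, during which the arm holds its last target. There are 200 camera calls.

### The job

Take the snap-ring pliers from the wooden stand, pick up the snap ring from the blue block by its two eyes and fit it on the roller's axle: spread it no more than it needs, press it down gently against the spring washer and let it close fully home in the groove. Then put the pliers back upright in their slot in the stand; leave everything else where it is and do not touch the ring with the fingers.

Things in the scene. Friction and masses are not known exactly. Their poses are not given: they have to be found in the camera images.
- pliers: external snap-ring pliers, steel, red handle sleeves, 160 g, 135 mm tall, standing tips down in the middle slot of the wooden stand. Origin on the pivot (68 mm above the bench in the stand), z up along the pliers, x along the pivot pin, y from right lever to left one. The frame rides on the left lever: it rolls about x by half the jaw value
- handles (a point): mid-way between the two handle sleeves, 60 mm above the pivot (rides on the left lever). Sleeves 18 mm wide along x, 30 mm tall; 62 mm apart over their outer faces at rest (68 mm at their tops). Grasp from above and squeeze along y: tips move apart about as much as the handles close. A spring opens the handles (10 N at rest, 14 N full) and alone keeps them against the fingers
- pliers_jaw (a joint): angle between the levers (rad): 0 at rest, pin ends then 22.4 mm apart, 5.9 mm more per 0.1 rad as the handles are squeezed, up to 0.68; the sleeves approach by 6 mm per 0.1 rad and their outer faces are parallel at 0.34
- pin_left (a point): lower end of the left lever's pin, 59 mm below the pivot. Each tip ends in a flat shoulder 7 mm wide; below it a pin 3.6 mm long, 4.2 mm thick, tapering to 2.4 mm at its end. The pins are upright at jaw 0.1 and lean outward below at more, which keeps a spread ring up against the shoulders
- pin_right (a point): the same on the right lever
- ring: bright steel spring snap ring, 32 g, 4 mm thick, bore 36 mm, open on one side with an eye at each end, flat on the blue block round a white spigot 24 mm wide, 3.5 mm high (spread it a little, lift it off, then spread it fully). Spread on the pins it hangs there and can be carried. Origin in the bore's centre on the underside, x towards the gap, z up; the frame rides on the left half
- ring_half (a joint): how far the ring is spread (rad, both halves together): 0 closed; 0.42 just lets the 40 mm axle through, 0.5 is comfortable, above 0.65 it is overstretched and spoilt. At the eyes it pulls with 4 N closed, 8 N at 0.5
- ring_back (a point): the ring's back, opposite the gap, 20.5 mm behind the centre, mid-width of the 5 mm wide band, top face; the two halves turn outward about this point
- eye_left (a point): centre of the left eye at the ring's top face, 44.7 mm from the back towards the gap (24.2 mm from the centre), 14 mm to the left; a hole 6.6 mm wide right through. Closed, the eyes are 28 mm apart; spread by 0.5, 49 mm, and their mid-point is then 40 mm from the back. As a ring held by its back against the axle contracts, the eyes move about 5 mm outward
- eye_right (a point): the same for the right eye
- roller: orange-tyred roller of a welding rotator, 128 mm across, on a square dark steel plate 150 mm wide, fixed to the bench, axle upright in its middle. The axle is 40 mm thick and oiled (friction about 0.12). From its top down: a 5 mm high chamfer (33 to 40 mm), a 4 mm high land of the full 40 mm, then the ring groove, 6 mm high and 35 mm across. Origin under the plate's centre, z up along the axle
- hub (a point): on the axle's centre line at the hub's face, 59.5 mm above the bench. The axle is clamped from below and stands out more or less, which is not measured: its top is 79 to 89 mm above the bench, the groove's lower edge 15 mm below the top, so the depth must be felt. The fitted ring is centred on the axle, its underside 13 mm below the axle's top
- washer_rest (a point): on the centre line where the top of the brass spring washer (58 mm across, round the axle) is on the lowest axle, 68 mm above the bench; really 0 to 10 mm higher, 4 mm above the groove's lower edge, hiding most of the groove. The ring, spread and level, must push it down 2 to 4 mm before it can contract: 3 N at first touch, 1.5 N more per mm, solid at 4.5 mm, where over 14 N spoils it
- stand: wooden tool stand, 150 x 92 x 76 mm high, fixed, with other tools' handles at both ends (up to 48 mm above it, 54 mm from its middle). Origin under its centre. The pliers' slot in the middle is 40 mm long along y and 16.5 mm wide along x, 71 mm deep; the pliers' cross shoulders rest on its rims
- nest: blue plastic block 100 x 100 x 30 mm, fixed, on which the ring lies; origin under its centre
- grease_tin: green tin with a steel lid, 72 mm across, 65 mm tall; bystander, origin at its foot, leave alone
- wire_spool: small spool of copper welding wire with black flanges, 100 mm across, 45 mm tall; bystander
- spanner: steel spanner lying on the bench; bystander
- spare_bearing: steel bearing ring 62 mm across, 15 mm tall; bystander
- nozzle_a: brass torch nozzle, 24 mm across, 70 mm tall; bystander
- nozzle_b: copper torch nozzle, 24 mm across, 70 mm tall; bystander
- spray_can: red spray can, 56 mm across, 170 mm tall; bystander
- screwdriver: screwdriver with a red handle lying on the bench; bystander
Things that resemble listed ones, but are neither listed nor needed, are in the scene too. Leave any green look-alike of the roller alone. Several things have the shape of the pliers; the one meant has the colours described above.

How it is judged:
On the way, in this order (a step that is already met when the one before it is completed fails the run):
1. the ring hangs spread on both pins, clear of the block (value of joint ring_half above 0.04 rad and z of ring in the frame of nest above 0.038 m and ((distance between pin_left and eye_left below 0.007 m and distance between pin_right and eye_right below 0.007 m) or (distance between pin_left and eye_right below 0.007 m and distance between pin_right and eye_left below 0.007 m))), for 0.1 s.
2. the spread ring is round the axle, pressed down on the washer with 5 N or more (value of joint ring_half above 0.2 rad and horizontal distance between ring and hub below 0.012 m and z of ring in the frame of roller below 0.078 m and contact force between ring and roller above 5 N), for 0.05 s.
3. the ring has contracted into the groove (value of joint ring_half below 0.08 rad and horizontal distance between ring and hub below 0.0025 m and z of ring in the frame of roller between 0.0625 and 0.0785 m and angle between the z axis of ring and the z axis of roller, either way round below 0.06 rad and contact force between ring and roller above 4 N), for 0.2 s.
At the end, for the whole second after the job is handed in: Ring closed (under 0.08 rad), level, centred in the groove (within 2.5 mm; underside 62.5 to 78.5 mm above the bench), held by the washer (over 4 N); pliers upright in their slot (pivot within 7 mm of the stand's middle, 63 to 72 mm up, tilt under 0.12 rad); both at rest (all of step 3 and horizontal distance between pliers and stand below 0.007 m and z of pliers in the frame of stand between 0.063 and 0.072 m and angle between pliers's own z axis and vertical below 0.12 rad and linear speed of each of pliers, ring below 0.02 m/s); the robot touches nothing.
It fails at once if the ring is overstretched (spread past 0.65 rad) (value of joint ring_half above 0.65 rad).
It fails at once if the spread ring is pressed on the axle or washer with more than 14 N, or the ring on the block or the pliers on the roller with more than 20 N ((value of joint ring_half above 0.3 rad and contact force between ring and roller above 14 N) or contact force between pliers and roller above 20 N or contact force between ring and nest above 20 N).
It fails at once if the fingers touch the ring (contact force between the fingers and ring above 0.5 N).
It fails at once if a bystander is moved by more than 20 mm (distance of any of grease_tin, wire_spool, spanner, spare_bearing, nozzle_a, nozzle_b, spray_can, screwdriver from where it was at the start of the episode above 0.02 m).
It also fails if it takes over 70 s, if anything falls off the work surface, if the arm or the gripper's body presses on something with over 40 N, if the wrist force passes 120 N, or if a joint passes its speed limit or range.

## Working session

There is one attempt and no reset: what is moved stays moved. The work goes in short steps, each a Python script; the robot and the scene stay as the last script left them, time stands still between calls to the robot, and variables do not carry over. Pictures are saved under pics/ and viewed, at most 13 in all, crops included, and the job is handed in when it is done.

```bash
ls; mkdir -p pics; python3 - <<'E'
from station import *
import cv2,numpy as np
for n in ("top","side"):
    im=read_camera(n); cv2.imwrite(f"pics/{n}0.png",im[:,:,::-1])
    i=camera_info(n); print(n,{k:(np.round(v,4).tolist() if not isinstance(v,str) else v) for k,v in i.items()})
i=camera_info("wrist"); print({k:(np.round(v,4).tolist() if not isinstance(v,str) else v) for k,v in i.items()})
print(get_time(),get_tcp_pos(),get_ee_rot(),get_grip_width())
E
```

```text
pics
top {'intrinsics': [[361.9651, 0.0, 318.9667], [0.0, 361.9651, 196.508], [0.0, 0.0, 1.0]], 'T': [[-0.0292, 0.9983, -0.0513, 0.471], [-0.9992, -0.0278, 0.029, 0.0645], [0.0276, 0.0521, 0.9983, 1.0444], [0.0, 0.0, 0.0, 1.0]]}
side {'intrinsics': [[374.9144, 0.0, 320.7762], [0.0, 374.9144, 196.8848], [0.0, 0.0, 1.0]], 'T': [[0.8384, 0.375, -0.3956, 0.0986], [-0.5448, 0.599, -0.5868, -0.5875], [0.017, 0.7075, 0.7065, 0.8468], [0.0, 0.0, 0.0, 1.0]]}
{'intrinsics': [[309.7069, 0.0, 317.4543], [0.0, 309.7069, 200.111], [0.0, 0.0, 1.0]], 'tool_from_camera': [[-0.0006, 0.9601, 0.2797, 0.0764], [1.0, 0.0005, 0.0006, -0.0006], [0.0004, 0.2797, -0.9601, -0.1627], [0.0, 0.0, 0.0, 1.0]]}
0.1 [0.15736444 0.6043346  0.22198586] [-8.30278411e-05  1.27039886e-01  9.91897368e-01 -6.87062762e-04] 0.9974931522487062
```

View pics/top0.png

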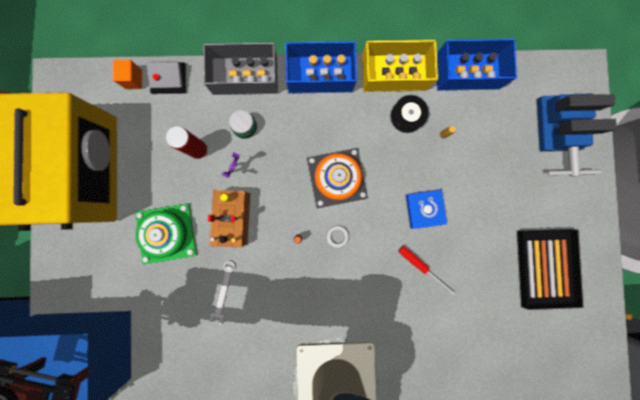

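View pics/side0.png

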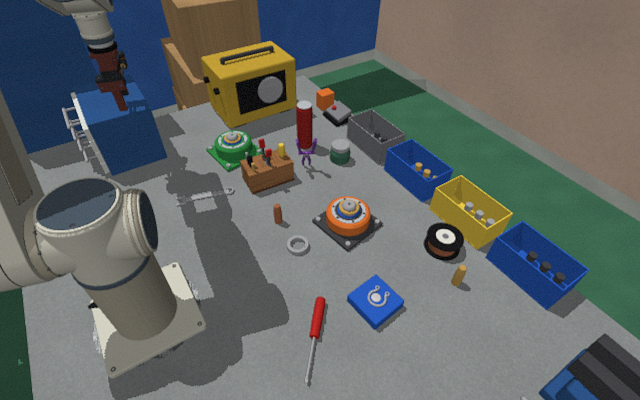

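Top view: stand ~(229,218), orange roller (338,177), blue block with ring (427,209). The purple pliers at (232,165) and the green roller (163,233) are decoys. I'll compute rough positions, then look at each with the wrist camera at two opposite yaws, which cancels the camera bias.

```bash
cat > h.py <<'E'
from station import *
import cv2,numpy as np
from scipy.spatial.transform import Rotation as R
def q_yaw(psi):  # tool down, tool x at world yaw psi
    a=psi/2; return np.array([0,np.cos(a),np.sin(a),0])
def rot(q): return R.from_quat(np.roll(q,-1)).as_matrix()
def wpose(): return np.array(get_tcp_pos()),rot(get_ee_rot())
def ray_fixed(n,uv):
    i=camera_info(n);K=np.array(i["intrinsics"]);T=np.array(i["T"])
    d=np.array([(uv[0]-K[0,2])/K[0,0],-(uv[1]-K[1,2])/K[1,1],-1]);return T[:3,3],T[:3,:3]@(d/np.linalg.norm(d))
def wcam():
    i=camera_info("wrist");return np.array(i["intrinsics"]),np.array(i["tool_from_camera"])
def ray_w(p,Rm,uv):
    K,T=wcam();v=np.array([uv[0]-K[0,2],-(uv[1]-K[1,2])]);r=np.linalg.norm(v)+1e-9;th=r/K[0,0]
    d=np.r_[np.sin(th)*v/r,-np.cos(th)];return p+Rm@T[:3,3],Rm@T[:3,:3]@d
def proj_w(p,Rm,X):
    K,T=wcam();c=T[:3,:3].T@(Rm.T@(np.asarray(X)-p)-T[:3,3]);l=np.linalg.norm(c[:2])+1e-9
    r=np.arctan2(l,-c[2])*K[0,0];return np.array([K[0,2]+r*c[0]/l,K[1,2]-r*c[1]/l])
def at_z(ray,z): o,d=ray;return o+d*(z-o[2])/d[2]
def tri(rays):
    A=np.zeros((3,3));b=np.zeros(3)
    for o,d in rays: P=np.eye(3)-np.outer(d,d);A+=P;b+=P@o
    x=np.linalg.solve(A,b);return x,[np.linalg.norm((np.eye(3)-np.outer(d,d))@(x-o)) for o,d in rays]
E
python3 - <<'E'
from h import *
S={}
for n,t,s,z in (("stand",(229,218),(267,165),.076),("roller",(338,176),(349,205),.08),("nest",(427,208),(377,298),.03)):
    print(n,at_z(ray_fixed("top",t),z),at_z(ray_fixed("side",s),z)); S[n]=at_z(ray_fixed("top",t),z)
h={"stand":.24,"roller":.2,"nest":.16}
out={}
for psi,order in ((0,("stand","roller","nest")),(np.pi,("nest","roller","stand"))):
    for n in order:
        move_pose([S[n][0],S[n][1],h[n]],q_yaw(psi)); wait(.15)
        p,Rm=wpose(); im=read_camera("wrist"); k=f"{n}{0 if psi==0 else 1}"
        cv2.imwrite(f"pics/{k}.png",im[:,:,::-1]); out[k]=np.r_[p,get_ee_rot()]; print(k,get_time(),p,get_joint_pos()[5])
np.savez("poses.npz",**out)
rows=[]
for n in S:
    rows.append(np.hstack([cv2.imread(f"pics/{n}{k}.png")[75:325,120:520] for k in (0,1)]))
cv2.imwrite("pics/m1.png",np.vstack(rows[:2])); cv2.imwrite("pics/m2.png",cv2.resize(rows[2],None,fx=1,fy=1))
E
```

```text
stand [0.47034111 0.27675424 0.076     ] [0.4636499  0.26299889 0.076     ]
roller [ 0.57418749 -0.01617524  0.08      ] [ 0.57814067 -0.02052424  0.08      ]
nest [ 0.4821437  -0.26934315  0.03      ] [ 0.48218768 -0.27394707  0.03      ]
stand0 2.125 [0.47011022 0.27729215 0.23996654] 2.0805634268320357
roller0 3.5167 [ 0.57423306 -0.01485681  0.20025967] 1.52216472472511
nest0 4.775 [ 0.48301921 -0.26828428  0.1602714 ] 1.0400758541143056
nest1 7.625 [ 0.48215548 -0.26935331  0.16000849] -2.101679466001474
roller1 8.8833 [ 0.57387517 -0.01756982  0.19971319] -1.6199469339097732
stand1 10.275 [0.47092596 0.27568574 0.23976434] -1.0609791208834554
```

View pics/m1.png

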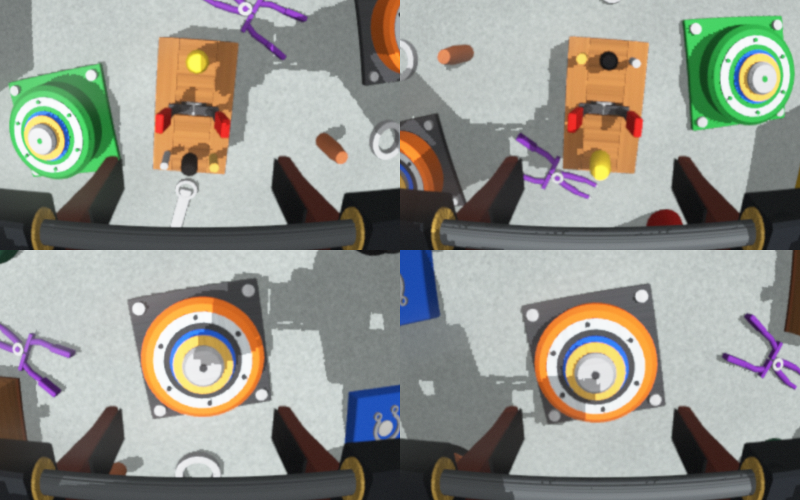

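View pics/m2.png

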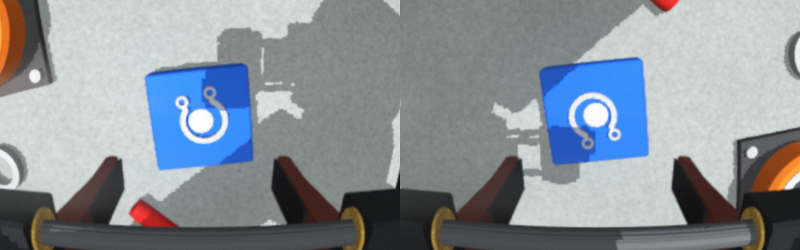

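Wrist views: stand with red sleeves at crop (163,122)/(222,123). Roller axle centre dot at (203,118)/(196,125) in its own crops. Ring eyes at (181,102)/(209,92) in view 0, so the gap faces about +x. I'll enlarge these for exact pixels.

```bash
python3 - <<'E'
import cv2,numpy as np
def c(k,x,y,w,h,f): return cv2.resize(cv2.imread(f"pics/{k}.png")[y:y+h,x:x+w],None,fx=f,fy=f,interpolation=cv2.INTER_CUBIC)
a=[c("nest0",290,157,50,50,5),c("nest1",285,160,50,50,5),]
s=[c("stand0",265,160,100,50,4),c("stand1",265,155,100,50,4)]
r=[c("roller0",298,168,50,50,5),c("roller1",290,175,50,50,5)]
top=np.hstack(s)
bot=np.hstack([cv2.resize(x,(200,200)) for x in ()]) if 0 else np.hstack([x for x in a])
bot2=np.hstack(r)
b=np.zeros((250,800,3),np.uint8); 
for i,x in enumerate(a+r): b[:200,i*200:i*200+200]=cv2.resize(x,(200,200),interpolation=cv2.INTER_AREA)
cv2.imwrite("pics/z1.png",np.vstack([top,b[:200]]))
for k,box in (("stand0",(265,160,100,50)),("stand1",(265,155,100,50))):
    im=cv2.imread(f"pics/{k}.png").astype(int);B,G,Rr=im[...,0],im[...,1],im[...,2]
    m=((Rr>110)&(G<60)&(B<60)).astype(np.uint8);n,l,st,ce=cv2.connectedComponentsWithStats(m)
    print(k,[(st[i].tolist(),ce[i].round(1).tolist()) for i in range(1,n) if st[i,4]>40])
    m=((Rr>B+50)&(G>B+20)&(Rr<240)&(G<180)).astype(np.uint8);n,l,st,ce=cv2.connectedComponentsWithStats(m)
    i=1+np.argmax(st[1:,4]);print(st[i],cv2.minAreaRect(np.argwhere(l==i)[:,::-1].astype(np.float32)))
E
```

```text
stand0 [([177, 0, 30, 7, 124], [191.5, 2.8]), ([492, 72, 17, 57, 546], [498.7, 100.9]), ([277, 183, 13, 24, 179], [282.5, 194.3]), ([334, 186, 16, 26, 290], [341.6, 198.8]), ([575, 230, 19, 37, 314], [584.5, 248.8])]
[   0    0  103  220 7750] ((51.0, 109.5), (219.0, 102.0), 90.0)
stand1 [([14, 89, 28, 38, 425], [27.4, 106.8]), ([288, 182, 16, 26, 305], [294.7, 194.3]), ([346, 186, 16, 25, 208], [354.9, 198.7]), ([148, 225, 14, 32, 133], [154.8, 241.8]), ([391, 286, 11, 13, 54], [396.5, 293.3]), ([399, 327, 26, 31, 351], [413.2, 344.0])]
[ 283  111   86  140 8435] ((323.55804443359375, 181.96726989746094), (79.92916870117188, 137.40133666992188), 4.23639440536499)
```

View pics/z1.png

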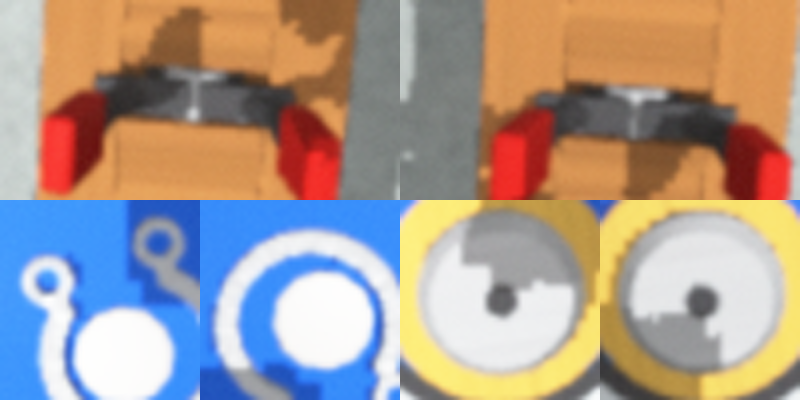

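```bash
python3 - <<'E'
from h import *
P=np.load("poses.npz")
def W(k,uv): return ray_w(P[k][:3],rot(P[k][3:]),uv)
def hole(k,uv):
    im=cv2.imread(f"pics/{k}.png").astype(float);u0,v0=np.array(uv,float)
    for _ in range(5):
        yy,xx=np.mgrid[0:400,0:640];w=np.clip((im[...,0]-im[...,2])/im[...,0]-.3,0,1)*(np.hypot(xx-u0,yy-v0)<3.2);u0,v0=(w*xx).sum()/w.sum(),(w*yy).sum()/w.sum()
    return u0,v0
def T(n,a,b,z):
    x,r=tri([W(n+"0",a),W(n+"1",b)]);A=[at_z(W(n+k,p),z) for k,p in (("0",a),("1",b))]
    print(n,"tri",x.round(4),"res",np.round(r,4),"plane",A[0][:2].round(4),A[1][:2].round(4));return np.r_[(A[0]+A[1])[:2]/2,z]
e=[hole("nest0",u) for u in ((301.5,177.5),(329.5,167.5))]; f=[hole("nest1",u) for u in ((335,209),(308,218))]
print(e,f)
L=T("nest",e[0],f[0],.034);Rr=T("nest",e[1],f[1],.034);sp=T("nest",(320.75,196.25),(315.75,190),.0335)
d=L-Rr;print("eyes apart",np.hypot(*d[:2]),"mid",(L+Rr)/2,"gap yaw",np.degrees(np.arctan2(-d[0],d[1])), "yaw from spigot",np.degrees(np.arctan2(*(((L+Rr)/2-sp)[1::-1]))),"dist",np.hypot(*((L+Rr)/2-sp)[:2]))
T("roller",(323.5,193),(315.5,200.25),.084)
a=T("stand",(279.5,199),(358,201.7),.135);b=T("stand",(345.5,204),(292.5,198.6),.135)
d=a-b;print("handles mid",(a+b)/2,np.hypot(*d[:2]),"x yaw",np.degrees(np.arctan2(-d[0],d[1])))
E
```

```text
[(np.float64(301.3703354103185), np.float64(176.86367795903848)), (np.float64(329.26399780276995), np.float64(167.27288049504241))] [(np.float64(334.1056803883801), np.float64(208.84448187469994)), (np.float64(307.27707441378726), np.float64(217.570086474943))]
nest tri [ 0.4986 -0.253   0.034 ] res [0.0009 0.0009] plane [ 0.4986 -0.2521] [ 0.4986 -0.2539]
nest tri [ 0.5078 -0.2795  0.0334] res [0.0008 0.0008] plane [ 0.5079 -0.2786] [ 0.5076 -0.2803]
nest tri [ 0.4795 -0.2712  0.0342] res [0.0006 0.0006] plane [ 0.4793 -0.2707] [ 0.4796 -0.2718]
eyes apart 0.027991905622191816 mid [ 0.50316112 -0.26621721  0.034     ] gap yaw 19.13792138512036 yaw from spigot 11.976354574135122 dist 0.024236569177475492
roller tri [ 0.5774 -0.0199  0.0874] res [0.0003 0.0003] plane [ 0.5765 -0.0196] [ 0.5784 -0.0203]
stand tri [0.4718 0.3111 0.1418] res [0.0005 0.0005] plane [0.4698 0.3124] [0.4738 0.3115]
stand tri [0.468  0.2534 0.1446] res [0.0002 0.0002] plane [0.4651 0.2527] [0.4707 0.2524]
handles mid [0.46984167 0.28226217 0.135     ] 0.059570253547610884 x yaw -3.72142433495848
```

Measurements hold up: eyes are 28.0 mm apart at z 0.034, and the axle is at (0.5774,-0.0199) with its top near 0.087. Next I grasp the pliers.

```bash
cat >> h.py <<'E'
D=np.degrees
ST=np.array([.4698,.2822]); PS=np.radians(-3.7)
E0=np.array([.5032,-.2662,.034]); PN=np.radians(19.1)
AX=np.array([.5774,-.0199])
def st(t=""): print(t,"t",round(get_time(),2),"tcp",np.round(get_tcp_pos(),4),"F",np.round(get_ft_force(),1),"w",round(get_grip_width()*88,1),"ff",np.round(get_finger_force(),1))
def grip(mm): command_gripper(mm/88)
E
python3 - <<'E'
from h import *
move_pose([*ST,.20],q_yaw(PS)); movel([*ST,.109],v=.1); st("down")
for w in (66,62,59): grip(w); st(w)
movel([*ST,.20],v=.12); wait(.2); st("up")
movel([*ST,.215],v=.12); wait(.1); p,Rm=wpose()
cv2.imwrite("pics/g1.png",cv2.resize(read_camera("wrist")[100:350,190:450,::-1],None,fx=2,fy=2)); np.save("g1.npy",np.r_[p,get_ee_rot()])
for y in (-.03,.03): print(proj_w(p,Rm,p+Rm@[0,y,.1]))
E
```

```text
down t 14.04 tcp [0.4702 0.2825 0.1095] F [ 0.3 -0.1  0.6] w 87.9 ff 0.0
66 t 14.57 tcp [0.47   0.2822 0.1094] F [-1.2 -2.3  4. ] w 65.8 ff 8.4
62 t 14.88 tcp [0.4703 0.2824 0.1096] F [ 0.1 -1.9  6.5] w 62.4 ff 8.9
59 t 15.18 tcp [0.4704 0.2825 0.1097] F [-0.2 -1.2  7.7] w 59.4 ff 9.0
up t 16.28 tcp [0.4694 0.282  0.1991] F [ 0.5 -0.4 -1.2] w 58.8 ff 8.4
[282.85645426 200.51844899]
[350.42212884 200.47479117]
```

View pics/g1.png

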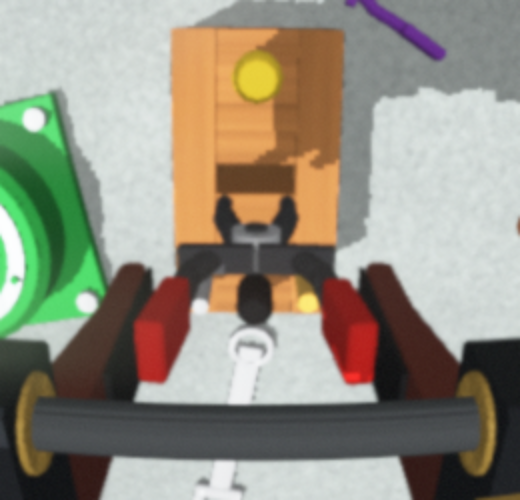

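Pliers are held. Both tips are visible at full-image (301,201.5) and (336,201.5), about 31 mm apart and 1.7 mm off centre in tool y. Moving over the ring.

```bash
python3 - <<'E'
from h import *
q=q_yaw(PN);Rn=rot(q); off=Rn@np.array([0,.0017,0])
movel([*ST,.23],v=.15)
move_pose(np.r_[E0[:2]-off[:2],.20],q); grip(60.5)
movel(np.r_[E0[:2]-off[:2],.144],v=.08); wait(.25); p,Rm=wpose(); st("hover")
im=read_camera("wrist"); np.save("n2.npy",np.r_[p,get_ee_rot()]); cv2.imwrite("pics/n2full.png",im[:,:,::-1])
x0,y0=277,170; c=cv2.resize(im[y0:y0+60,x0:x0+80,::-1],None,fx=10,fy=10,interpolation=cv2.INTER_CUBIC)
ey=Rn[:,1]
for s in (-1,1):
    u=proj_w(p,Rm,E0+s*.014*ey); print("eye proj",u.round(1)); cv2.drawMarker(c,tuple(int(v) for v in ((u-[x0,y0]+.5)*10)),(0,0,255),0,20,1)
    u=proj_w(p,Rm,p+Rm@[0,.0017+s*.014,.1]); print("pin pred",u.round(1)); cv2.drawMarker(c,tuple(int(v) for v in ((u-[x0,y0]+.5)*10)),(0,255,0),0,20,1)
cv2.imwrite("pics/n2.png",c)
E
```

```text
hover t 20.27 tcp [ 0.5029 -0.2648  0.1445] F [-0.5 -0.8 -1.7] w 60.6 ff 8.3
eye proj [302.9 197.2]
pin pred [302.7 200.2]
eye proj [333.4 197.2]
pin pred [334.4 200.1]
```

View pics/n2.png

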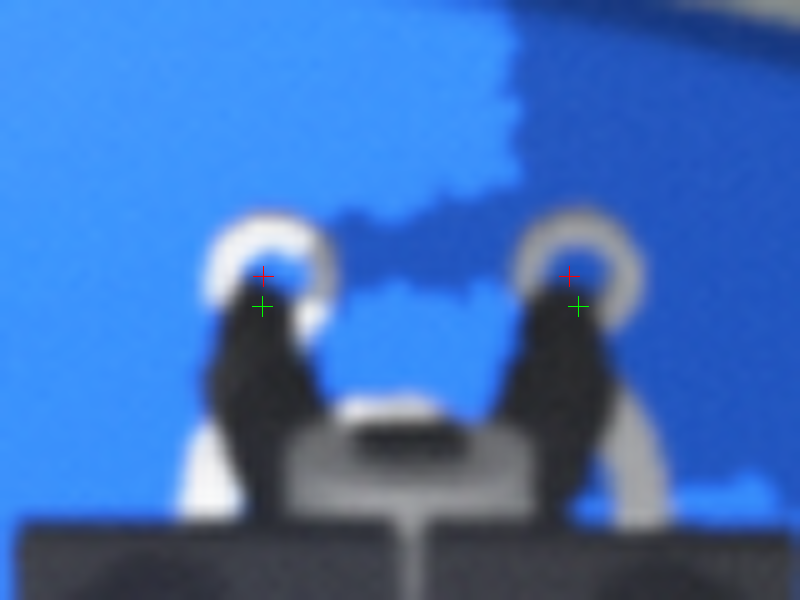

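Eyes at crop (272,272) and (579,274), pin ends at about (263,295) and (569,295). I'll correct by the relative offset computed through the same camera, then descend.

```bash
python3 - <<'E'
from h import *
a=np.load("n2.npy");p0,R0=a[:3],rot(a[3:])
px=lambda u,v:(277+u/10-.5,170+v/10-.5)
eye=np.mean([at_z(ray_w(p0,R0,px(*e)),.034) for e in ((272,272),(579,274))],0)
pin=np.mean([at_z(ray_w(p0,R0,px(*e)),p0[2]-.1007) for e in ((263,295),(569,295))],0)
d=(eye-pin)[:2]; print("eye",eye,"d world",d,"tool",(R0.T@np.r_[d,0])*1e3,"pin in tool",R0.T@(pin-p0))
np.save("pin.npy",R0.T@(pin-p0))
t=p0[:2]+d; grip(59.4)
movel([*t,.1385],v=.05); st("a")
r=movel([*t,.1300],v=.015,until_force=4); st(f"contact {r}")
E
```

```text
eye [ 0.50379061 -0.26686228  0.034     ] d world [-0.00041473 -0.00109079] tool [-7.48827418e-01  8.95027911e-01  1.72501172e-04] pin in tool [0.00086158 0.00131807 0.10070129]
a t 20.82 tcp [ 0.5021 -0.2657  0.138 ] F [ 0.8 -0.5 -2. ] w 59.7 ff 8.3
contact True t 21.32 tcp [ 0.5026 -0.2658  0.1309] F [-0.1  0.1  4. ] w 59.6 ff 9.0
```

Contact came at 0.1309 against 0.1311 predicted for shoulders on the ring, so the pins are in the eyes. Spread a little and lift.

```bash
python3 - <<'E'
from h import *
p=np.array(get_tcp_pos())
movel([p[0],p[1],p[2]+.0008],v=.02)
for w in (55,50): grip(w); st(w)
movel([p[0],p[1],p[2]+.012],v=.04); st("lift")
movel([p[0],p[1],p[2]+.035],v=.08); wait(.1); st("lift2")
p,Rm=wpose();im=read_camera("wrist");np.save("l1.npy",np.r_[p,get_ee_rot()])
a=cv2.resize(im[160:240,267:367,::-1],None,fx=4,fy=4,interpolation=cv2.INTER_CUBIC)
for w in (44,40,37): grip(w); st(w)
wait(.2);im=read_camera("wrist");b=cv2.resize(im[160:240,267:367,::-1],None,fx=4,fy=4,interpolation=cv2.INTER_CUBIC)
cv2.imwrite("pics/l1.png",np.hstack([a,b]))
E
```

```text
55 t 21.89 tcp [ 0.5026 -0.2659  0.1317] F [-0.5  0.2 -0.7] w 55.1 ff 9.2
50 t 22.22 tcp [ 0.5027 -0.2659  0.1319] F [0.1 0.4 1.7] w 50.3 ff 13.1
lift t 22.65 tcp [ 0.5026 -0.2658  0.1431] F [-0.5 -0.5 -2.1] w 49.9 ff 12.1
lift2 t 23.19 tcp [ 0.5024 -0.2657  0.1659] F [ 0.3  0.4 -1.7] w 50.5 ff 12.1
44 t 23.58 tcp [ 0.5025 -0.2658  0.1657] F [-0.   0.3 -2.6] w 44.1 ff 13.3
40 t 23.88 tcp [ 0.5026 -0.2658  0.1659] F [-0.6 -0.9 -2.5] w 40.5 ff 18.8
37 t 24.17 tcp [ 0.5026 -0.2658  0.1659] F [ 0.2  0.8 -1.6] w 37.2 ff 22.1
```

View pics/l1.png

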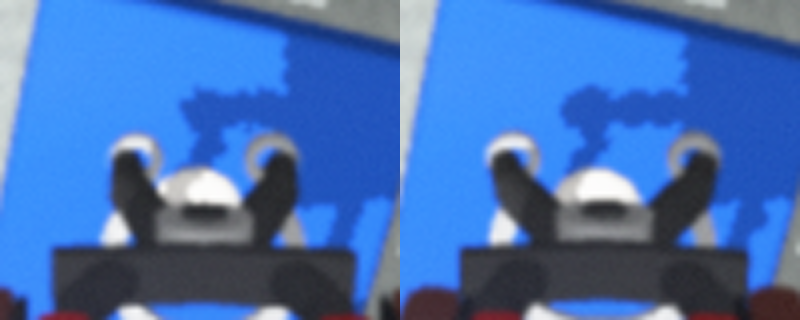

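Ring hangs on both pins, clear of the block. At w=37 the eyes are about 39 mm apart (spread ≈0.27). I'll spread in small steps, measuring the eyes' outer extent automatically.

```bash
cat >> h.py <<'E'
def extent(im):
    b=cv2.resize(im[193:205,250:390],None,fx=4,fy=4,interpolation=cv2.INTER_CUBIC).astype(int)
    m=(b[...,2]-b[...,0]<50).astype(np.uint8); n,l,s,c=cv2.connectedComponentsWithStats(m)
    g=[s[i] for i in range(1,n) if s[i,4]>60 and s[i,0]>4 and s[i,0]+s[i,2]<556]
    return (max(x[0]+x[2] for x in g)-min(x[0] for x in g))/4, 250+(max(x[0]+x[2] for x in g)+min(x[0] for x in g))/8
E
python3 - <<'E'
from h import *
for w in (37,36,35,34,33,32,31,30,29):
    if w<37: grip(w)
    wait(.1); im=read_camera("wrist"); e,m=extent(im); print(w,round(get_grip_width()*88,1),"ext px",e,"mid",m,"eyes mm",round(e/1.132-12.4,1),"spread",round((e/1.132-40.4)/42,3),round(float(get_finger_force()),1))
    if w==37 and not 55<e<62: break
    if e>67.8: break
st()
cv2.imwrite("pics/l2.png",cv2.resize(im[150:250,247:387,::-1],None,fx=5,fy=5,interpolation=cv2.INTER_CUBIC))
E
```

```text
37 37.7 ext px 57.25 mid 318.125 eyes mm 38.2 spread 0.242 22.1
36 36.2 ext px 57.75 mid 318.125 eyes mm 38.6 spread 0.253 22.6
35 35.4 ext px 59.25 mid 318.125 eyes mm 39.9 spread 0.284 23.0
34 34.5 ext px 60.25 mid 318.125 eyes mm 40.8 spread 0.305 23.4
33 33.7 ext px 62.0 mid 318.25 eyes mm 42.4 spread 0.342 23.8
32 32.5 ext px 62.5 mid 318.0 eyes mm 42.8 spread 0.353 24.1
31 31.7 ext px 63.5 mid 318.0 eyes mm 43.7 spread 0.374 24.5
30 30.6 ext px 65.0 mid 318.0 eyes mm 45.0 spread 0.405 24.8
29 29.8 ext px 66.0 mid 318.0 eyes mm 45.9 spread 0.426 25.2
 t 27.57 tcp [ 0.5026 -0.2658  0.1659] F [ 0.   0.1 -1.6] w 29.8 ff 25.2
```

```bash
python3 - <<'E'
from h import *
for w in (28,27):
    grip(w); wait(.1); im=read_camera("wrist"); e,m=extent(im); print(w,round(get_grip_width()*88,1),e,m,"spread",round((e/1.132-40.4)/42,3),round(float(get_finger_force()),1))
cv2.imwrite("pics/l2.png",cv2.resize(im[165:240,262:372,::-1],None,fx=7,fy=7,interpolation=cv2.INTER_CUBIC))
E
```

```text
28 28.4 67.5 318.0 spread 0.458 25.5
27 27.6 68.5 318.0 spread 0.479 25.9
```

View pics/l2.png

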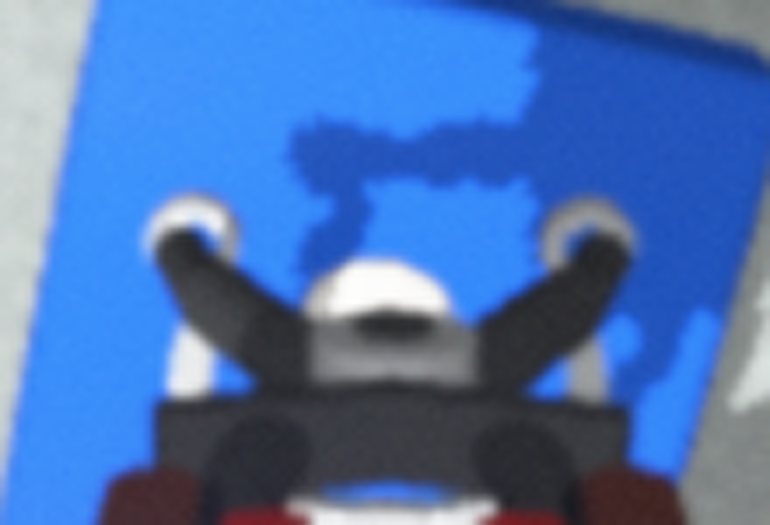

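Ring spread to ≈0.5, eyes at crop (192,232) and (590,232). From the geometry, the axle has the most clearance with the eye midpoint about 16.5 mm from the axis. Hovering over the roller to check.

```bash
cat >> h.py <<'E'
def eye_tool(): # eye mid in tool frame
    Rm=rot(q_yaw(PN)); p=np.array([0,0,1.]); return Rm.T@(at_z(ray_w(p,Rm,(317.7,198.1)),1-.0985)-p)
def tgt(d): # tcp xy with eye mid at d from axle axis
    Rm=rot(q_yaw(PN)); return (AX+(Rm@np.array([d,0,0]))[:2]-(Rm@eye_tool())[:2])
E
python3 - <<'E'
from h import *
print("eye tool",eye_tool()); q=q_yaw(PN); p=np.array(get_tcp_pos())
movel([p[0],p[1],.225],v=.12); t=tgt(.0165)
movel([*t,.225],v=.15); movel([*t,.200],v=.06); wait(.4); st("hover")
p,Rm=wpose();im=read_camera("wrist");np.save("r2.npy",np.r_[p,get_ee_rot()])
x0,y0=262,160;c=cv2.resize(im[y0:y0+80,x0:x0+110,::-1],None,fx=7,fy=7,interpolation=cv2.INTER_CUBIC)
for rad,z in ((.0165,.0874),(.020,.0824)):
    pts=np.array([proj_w(p,Rm,np.r_[AX+rad*np.array([np.cos(a),np.sin(a)]),z]) for a in np.linspace(0,6.283,40)])
    for u in pts: cv2.circle(c,tuple(int(v) for v in (u-[x0,y0]+.5)*7),2,(0,255,0) if rad<.018 else (255,0,255),-1)
cv2.imwrite("pics/r2.png",c)
E
```

```text
eye tool [0.00232186 0.00096087 0.0985    ]
hover t 31.85 tcp [ 0.5906 -0.0143  0.2003] F [-0.  -0.5 -2.9] w 27.7 ff 25.8
```

View pics/r2.png

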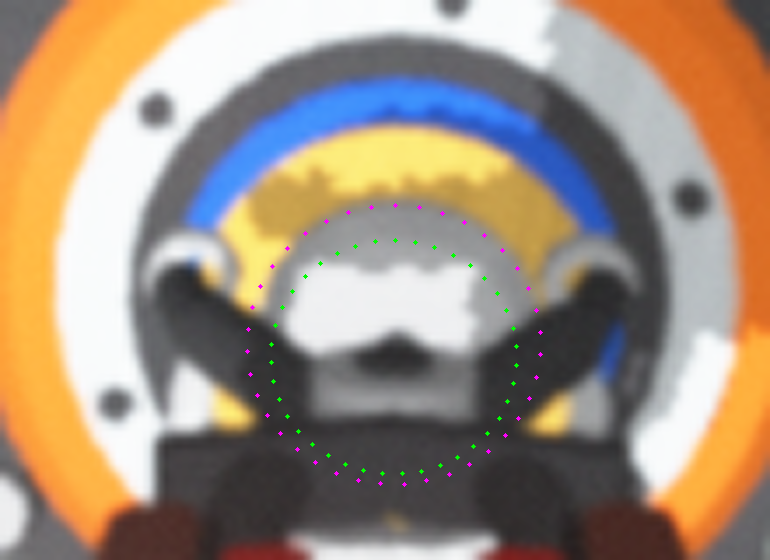

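The projected axle circle agrees in x (edge at y≈204). Laterally the axle and hub centre is at ≈399 px and the eye midpoint at 392, so I shift about +0.8 mm in tool y and feel downwards.

```bash
cat >> h.py <<'E'
SH=(rot(q_yaw(PN))@np.array([0,.0008,0]))[:2]
E
python3 - <<'E'
from h import *
t=tgt(.0165)+SH
movel([*t,.194],v=.03); wait(.2)
b=np.mean([get_ft_force() for _ in range(5)],0);print("base",b.round(2))
r=movel([*t,.170],v=.012,until_force=2.5); st(f"touch {r}")
for _ in range(4): wait(.05); print(np.round(get_ft_force()-b,2))
E
```

```text
base [ 0.06  0.31 -0.65]
touch True t 33.88 tcp [ 0.5907 -0.0151  0.1747] F [ 0.4 -0.5  2.7] w 27.7 ff 24.9
[ 0.65 -0.47  3.38]
[-0.31 -0.71  2.31]
[ 0.39 -0.29  2.73]
[ 0.66 -0.92  3.81]
```

```bash
python3 - <<'E'
from h import *
t=tgt(.0165)+SH; z=.1747
for i in range(6):
    z-=.0005; movel([*t,z],v=.01); wait(.08)
    f=np.mean([(wait(.01),get_ft_force())[1] for _ in range(8)],0); print(round(z,4),np.round(get_tcp_pos(),4),f.round(2))
    if f[2]>6.0: break
st()
E
```

```text
0.1742 [ 0.5908 -0.0151  0.1743] [0.31 0.08 2.81]
0.1737 [ 0.5908 -0.0151  0.1738] [ 0.67 -0.08  3.67]
0.1732 [ 0.5908 -0.0151  0.1733] [ 0.46 -0.32  4.47]
0.1727 [ 0.5908 -0.0151  0.1728] [ 0.26 -0.14  4.74]
0.1722 [ 0.5908 -0.0151  0.1723] [ 0.   -0.18  5.83]
0.1717 [ 0.5909 -0.0151  0.1719] [0.59 0.26 6.29]
 t 36.48 tcp [ 0.5909 -0.0151  0.1719] F [0.1 1.1 6. ] w 27.7 ff 24.7
```

Stiffness is about 1.45 N/mm, so this is the washer, pressed ≈3.4 mm at about 8 N. Next I release gradually, moving the eyes outward as the ring contracts and trimming z by force.

```bash
cat > rel.py <<'E'
from h import *
ws=[27.6,30,33,37,43,50,56]; hs=[.5,.44,.37,.27,.16,.06,0]
def d_of(w):
    h=np.interp(w,ws,hs); D_=44.7*np.cos(h/2)-14*np.sin(h/2); b=np.interp(h,[0,.3,.42,.5],[20.5,20.7,22.2,23.3]); return (D_-b)/1e3,h
E
python3 - <<'E'
from rel import *
z=.1719
for w in (29,30.5,32,33.5,35,37,39,41,44):
    grip(w); d,h=d_of(w); t=tgt(d)+SH; movel([*t,z],v=.03); wait(.05)
    f=np.mean([(wait(.008),get_ft_force())[1] for _ in range(6)],0); print(w,round(get_grip_width()*88,1),"d",round(d*1e3,1),"h",round(h,2),"z",round(z,4),f.round(2),"tool x",round(float((rot(q_yaw(PN)).T@f)[0]),2),round(float(get_finger_force()),1))
    z+=np.clip((f[2]-5.8)/2000,-.0005,.0008)
st()
E
```

```text
29 29.3 d 17.5 h 0.46 z 0.1719 [ 0.32 -0.22  6.08] tool x 0.23 23.1
30.5 30.6 d 18.4 h 0.43 z 0.172 [-0.   -0.71  6.43] tool x -0.23 22.6
32 32.8 d 19.2 h 0.39 z 0.1724 [-0.41 -0.18  5.94] tool x -0.45 22.2
33.5 33.9 d 20.1 h 0.36 z 0.1724 [-0.54 -0.34  6.08] tool x -0.62 21.8
35 35.4 d 20.9 h 0.32 z 0.1726 [-0.52 -0.41  6.28] tool x -0.62 21.4
37 37.2 d 21.7 h 0.27 z 0.1728 [-0.27 -0.74  6.  ] tool x -0.5 20.5
39 39.9 d 22.1 h 0.23 z 0.1729 [-0.34 -0.61  5.59] tool x -0.52 18.1
41 41.2 d 22.5 h 0.2 z 0.1728 [ 0.05 -0.81  5.94] tool x -0.22 13.3
44 44.1 d 23.0 h 0.15 z 0.1729 [ 0.82 -0.52  5.2 ] tool x 0.6 11.3
 t 41.9 tcp [ 0.5971 -0.013   0.173 ] F [ 1.  -0.5  5.1] w 44.1 ff 11.3
```

```bash
python3 - <<'E'
from rel import *
z=.1729
for w in (47,50,53,56,58,59.4):
    grip(w); d,h=d_of(w); t=tgt(d)+SH; movel([*t,z],v=.03); wait(.05)
    f=np.mean([(wait(.008),get_ft_force())[1] for _ in range(6)],0); print(w,round(get_grip_width()*88,1),"d",round(d*1e3,1),"h",round(h,2),"z",round(z,4),f.round(2),"tool x",round(float((rot(q_yaw(PN)).T@f)[0]),2),round(float(get_finger_force()),1))
    z+=np.clip((f[2]-4.)/2000,-.0003,.0008)
for k in range(4):
    z+=.002; movel([*t,z],v=.02); wait(.05); st("up")
movel([*t,z+.03],v=.08); wait(.2)
p,Rm=wpose();im=read_camera("wrist");np.save("r3.npy",np.r_[p,get_ee_rot()])
x0,y0=262,150;c=cv2.resize(im[y0:y0+80,x0:x0+110,::-1],None,fx=7,fy=7,interpolation=cv2.INTER_CUBIC)
a=PN; X=np.array([np.cos(a),np.sin(a)]);Y=np.array([-X[1],X[0]])
for s in (-1,1):
    u=proj_w(p,Rm,np.r_[AX+.0242*X+s*.014*Y,.078]); cv2.drawMarker(c,tuple(int(v) for v in (u-[x0,y0]+.5)*7),(0,0,255),0,16,1)
cv2.imwrite("pics/r3.png",c)
E
```

```text
47 47.0 d 23.4 h 0.1 z 0.1729 [ 0.99 -0.09  5.19] tool x 0.9 10.9
50 50.3 d 23.7 h 0.06 z 0.1735 [ 1.26 -0.33  4.53] tool x 1.08 11.2
53 53.3 d 24.0 h 0.03 z 0.1738 [ 0.65 -0.28  3.32] tool x 0.52 9.5
56 56.3 d 24.2 h 0.0 z 0.1735 [-0.21  1.07  3.48] tool x 0.15 7.8
58 58.1 d 24.2 h 0.0 z 0.1732 [0.23 0.07 2.42] tool x 0.24 8.0
59.4 59.5 d 24.2 h 0.0 z 0.1729 [0.04 1.25 4.01] tool x 0.45 10.1
up t 45.94 tcp [ 0.5976 -0.0127  0.1744] F [-1.   0.4 -1.6] w 59.5 ff 8.3
up t 46.24 tcp [ 0.598  -0.0126  0.1769] F [-0.1 -0.9 -1.7] w 59.9 ff 8.3
up t 46.54 tcp [ 0.598  -0.0126  0.179 ] F [-0.1 -0.3 -1.4] w 59.1 ff 8.3
up t 46.84 tcp [ 0.5981 -0.0126  0.181 ] F [ 0.2  0.5 -1. ] w 59.7 ff 8.3
```

View pics/r3.png

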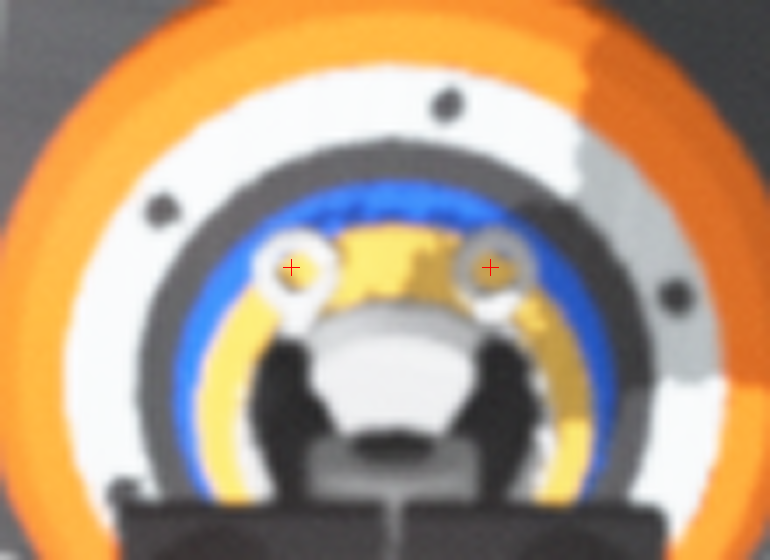

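Ring is closed in the groove, with both eyes on the predicted marks (291,268) and (490,268). Returning the pliers.

```bash
python3 - <<'E'
from h import *
g=np.array([.4703,.2824])
p=np.array(get_tcp_pos()); movel([p[0],p[1],.225],v=.15)
move_pose([*g,.225],q_yaw(PS)); wait(.2)
movel([*g,.19],v=.08); r=movel([*g,.118],v=.06,until_force=5); st(f"in {r}")
if not r:
    r=movel([*g,.105],v=.015,until_force=4); st(f"seat {r}")
E
```

```text
in False t 51.23 tcp [0.4706 0.2826 0.1184] F [-0.6  0.1 -1.2] w 59.6 ff 8.3
seat True t 51.83 tcp [0.4704 0.2823 0.1095] F [-0.1 -0.5  4.1] w 59.8 ff 8.7
```

Seated at the original height of 0.1095. Releasing, retreating and checking automatically before handing in.

```bash
python3 - <<'E'
from h import *
g=np.array([.4703,.2824])
for w in (63,67,88): grip(w); st(w)
movel([*g,.24],v=.12); wait(.3); st("up"); p,Rm=wpose()
im=read_camera("wrist").astype(int); m=((im[...,0]>110)&(im[...,1]<60)&(im[...,2]<60)).astype(np.uint8);n,l,s,c=cv2.connectedComponentsWithStats(m)
print([(s[i].tolist(),c[i].round(1).tolist()) for i in range(1,n) if s[i,4]>100])
cv2.imwrite("pics/f1.png",cv2.resize(im[100:300,190:450,::-1].astype(np.uint8),None,fx=2,fy=2))
E
```

```text
63 t 52.12 tcp [0.47   0.2822 0.1093] F [-0.8 -1.4  4.7] w 63.4 ff 8.4
67 t 52.42 tcp [0.4694 0.2819 0.1087] F [ 0.7 -0.6  0.8] w 66.9 ff 0.5
88 t 52.96 tcp [0.4697 0.282  0.109 ] F [-1.   0.8 -0.9] w 87.7 ff 0.0
up t 54.5 tcp [0.4701 0.2823 0.2396] F [-0.3  0.4  0.3] w 88.1 ff 0.0
[([170, 7, 30, 11, 126], [184.3, 11.0]), ([491, 55, 17, 59, 553], [497.6, 86.0]), ([282, 184, 14, 25, 200], [288.4, 195.6]), ([340, 184, 15, 25, 290], [347.2, 196.1]), ([583, 213, 20, 37, 310], [592.8, 231.9])]
```

View pics/f1.png

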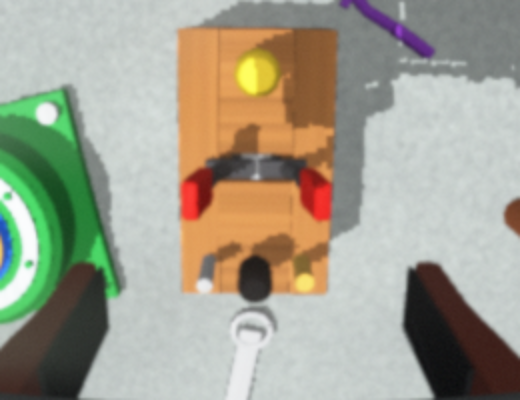

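The pliers stand upright in their slot, with sleeves at crop (197,194) and (316,194) just as at the start, and the gripper is clear.

```bash
python3 -c "
from station import *
print(job_done(),get_time())"
```

```text
the job is handed in; nothing more can be done
the job is handed in; nothing more can be done
```

The job is handed in: the last camera pictures show the ring closed in the roller's groove and the pliers back upright in their slot, done by about 55 s of the 70 s allowed, but no verdict was returned.

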